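# Put the check weights back on their stand in order of size

## Robot

A 7-joint arm with a two-finger parallel gripper is mounted at the origin on a cart in front of the work surface, level with it; the furniture and walls round the work are solid. World frame = base frame: x ahead of the robot, y to its left, z up, the work surface at z = 0. Lengths are in m, angles in rad, forces in N, time in s.
With the tool pointing down it reaches from about 0.35 to 0.9 m from the base axis. Payload 8.1 kg.
Tool frame: the origin (TCP) lies at the very end of the fingers, on their centre line; the grasp point (between the pads) lies 19 mm behind it (arm.tcp_to_grasp is the distance from the TCP to the grasp point, in m); z points along the fingers, y is the line along which they close (so a half turn about z gives the same grasp; the last joint's range is limited). The gripper opens to 92 mm and grips with 3 to 60 N. Pads are 19 mm wide; open, the fingers measure 130 mm over their backs; the gripper's body (75 mm by 190 mm) begins 47 mm behind the grasp point.
Start: joints at [-1.366, 0.434, 0.025, 1.573, -0.012, 1.134, -0.075], TCP at [0.189, 0.596, 0.194] pointing down, gripper open.
Joint ranges: [-2.62, 2.62], [-0.44, 2.09], [-1.27, 1.32], [0.08, 2.57], [-1.32, 4.46], [0.12, 2], [-2.74, 2.74]. Speed limits (rad/s): [2.22, 2.22, 3.01, 3.01, 3.14, 3.14, 3.14].

## Interface

Orientations are given as a rotation vector (axis times angle).
In Python, from cell import arm, optics, observe gives the robot as it stands (arm), with the cameras (optics) and the readings as plain functions.
- The arm moves only by the shell command python3 nudge.py [FORCE], which reads ROWS from standard input. ROWS is one flat JSON list of numbers that holds 1 to 10 rows one after another, with no inner brackets; each row has 5 numbers: dx, dy, dz in normalised numbers (1 is 0.5 m), then a turn about the tool's z in shares of pi rad (1.0 is pi rad), then the opening from 0.0 (shut) to 1.0 (fully open); each row shifts and turns the commanded pose from where the row before left it, along the tool's axes as they then stand; what a row does not reach is not made up. A row lasts 1/10 s, in which the tool goes at most 0.05 m and 0.15 rad, less where a joint would pass 70% of its speed; a pose out of reach is approached as far as the arm can. The fingers move at their own pace and stop on an object; FORCE is the grip in N (left out, the last holds). Time passes only in rows, so rows that do not move let the fingers close. It prints the time, the measured TCP pose, the force, the opening and the grip force at its end. Shift and turn numbers lie between -1 and 1, and a call with a number outside is refused. Input that does not fit is refused with a message, and nothing moves.
- observe(): the state, without advancing time (a new reading comes with each control period).
- optics.get_image(name): name is "side" or "top"; returns a dict with "image" (420x560x3 uint8, blue, green, red), "fx", "fy", "cx", "cy" (pixels), "distortion" ([k1, k2, p1, p2, k3] as OpenCV has them; the pictures are not rectified), "cam_to_world" (4x4, takes a point from camera to world coordinates). Camera axes: x right, y down, z forward; pixel columns grow to the right and rows downward; lengths in m; the calibration is good to about 2 mm. A picture is of the moment at which its call begins. There is no depth.
- arm.sign_off(): hands the job in; it is judged then, once.
The state is a dict: "clock": time; "joints": joint angles; "dq": joint speeds; "joint_efforts": joint torques, N m; "position": TCP position; "ee_rot": TCP orientation; "force": force on the tool from outside, world axes, zero at the start; "ft_torque": the same for the moment, N m; "width": opening from 0.0 (shut) to 1.0 (fully open); "gripper_force": force on a finger pad.
Only numpy, scipy, OpenCV 4.12 (cv2) and the standard library are available. Lean on these libraries where they do the work, as an engineer would, in place of code of your own. Each camera call takes 0.05 s, during which the arm holds its last target. There are 200 camera calls.

## Task

Put the four brass check weights back on their oak stand in order of size: the largest on the red felt disc, then the next smaller one on each following disc along the row, so that the smallest stands on the green disc at the far end. Stand each one upright in the middle of its disc and let go of it; leave the oil bottle and the tape measure where they are.

Things in the scene. Friction and masses are not known exactly. Their poses are not given: they have to be found in the camera images.
- weight_500: largest brass check weight, 500 g, with a knob head: diameter 38 mm, height 66 mm, standing upright on the bench; origin at the centre of its underside, z up along its axis. Round, so it may be gripped at any yaw; the straight cylindrical body below the neck is the lower 44 mm
- weight_200: second largest brass check weight, 200 g, with a knob head: diameter 25 mm, height 51 mm, standing upright on the bench; origin at the centre of its underside, z up along its axis. Round, so it may be gripped at any yaw; the straight cylindrical body below the neck is the lower 37 mm
- weight_100: third largest brass check weight, 100 g, with a knob head: diameter 20 mm, height 41 mm, standing upright on the bench; origin at the centre of its underside, z up along its axis. Round, so it may be gripped at any yaw; the straight cylindrical body below the neck is the lower 30 mm
- weight_20: smallest brass check weight, 20 g, with a knob head: diameter 13 mm, height 26 mm, standing upright on the bench; origin at the centre of its underside, z up along its axis. Round, so it may be gripped at any yaw; the straight cylindrical body below the neck is the lower 17 mm
- disc_red: red felt disc at one end of the row (either end), 58 mm across and 3 mm thick, fixed on the 12 mm high oak stand, so its top is 15 mm above the bench. Origin at the centre of its underside (12 mm above the bench), z up. The four discs lie in one straight row, 90 mm from centre to centre. The stand is a flat oak strip 72 x 370 mm under the row
- disc_green_a: green felt disc, one of the two in the middle of the row; which of the two is next to the red one changes; 58 mm across and 3 mm thick, fixed on the 12 mm high oak stand, so its top is 15 mm above the bench. Origin at the centre of its underside (12 mm above the bench), z up. 
- disc_green_b: green felt disc, the other of the two in the middle of the row; 58 mm across and 3 mm thick, fixed on the 12 mm high oak stand, so its top is 15 mm above the bench. Origin at the centre of its underside (12 mm above the bench), z up. 
- disc_green_end: green felt disc at the end of the row away from the red one, 58 mm across and 3 mm thick, fixed on the 12 mm high oak stand, so its top is 15 mm above the bench. Origin at the centre of its underside (12 mm above the bench), z up. 
- oil_bottle: bystander, loose: small white and yellow oil bottle with a red spout, 45 mm across, 135 mm high, near the right end of the stand; origin at the centre of its underside
- tape_measure: bystander, loose: yellow pocket tape measure, 36 x 71 x 58 mm, at the left near the bench's front edge; origin at the centre of its underside. Behind it, left of the stand, a big monitor (not listed) overhangs the bench, roughly x > 0.45 and y > 0.2, and is solid: draw the arm in to about 0.46 m from the base axis before swinging past it from the left

How it is judged:
At the end, for the whole second after the job is handed in: Each weight stands upright (within 0.1 rad) and at rest on its own disc, its axis within 12 mm of the disc's centre: 500 g on the red disc, 200 g on the green disc beside it, 100 g on the next, 20 g on the end green disc (horizontal distance between weight_500 and disc_red below 0.012 m and z of weight_500 in the frame of disc_red between 0 and 0.007 m and horizontal distance between weight_20 and disc_green_end below 0.012 m and z of weight_20 in the frame of disc_green_end between 0 and 0.007 m and ((horizontal distance between disc_red and disc_green_a below 0.13 m and (horizontal distance between weight_200 and disc_green_a below 0.012 m and z of weight_200 in the frame of disc_green_a between 0 and 0.007 m) and (horizontal distance between weight_100 and disc_green_b below 0.012 m and z of weight_100 in the frame of disc_green_b between 0 and 0.007 m)) or (not (horizontal distance between disc_red and disc_green_a below 0.13 m) and (horizontal distance between weight_200 and disc_green_b below 0.012 m and z of weight_200 in the frame of disc_green_b between 0 and 0.007 m) and (horizontal distance between weight_100 and disc_green_a below 0.012 m and z of weight_100 in the frame of disc_green_a between 0 and 0.007 m))) and angle between each of weight_500, weight_200, weight_100, weight_20's own z axis and vertical below 0.1 rad and linear speed of each of weight_500, weight_200, weight_100, weight_20 below 0.02 m/s); the robot touches nothing.
It fails at once if the oil bottle is pushed more than 20 mm or tipped over (distance of oil_bottle from where it was at the start of the episode above 0.02 m or angle between oil_bottle's own z axis and vertical above 0.3 rad).
It fails at once if the tape measure is pushed more than 20 mm or tipped over (distance of tape_measure from where it was at the start of the episode above 0.02 m or angle between tape_measure's own z axis and vertical above 0.3 rad).
It also fails if it takes over 96 s, if anything falls off the work surface, if the arm or the gripper's body presses on something with over 40 N, if the wrist force passes 120 N, or if a joint passes its speed limit or range.

## Working session

There is one attempt and no reset: what is moved stays moved. The work goes in short steps, Python scripts to look and compute and a shell command to move; the robot and the scene stay as the last step left them, time stands still between calls to the robot, and variables do not carry over. Pictures are saved under pics/ and viewed, at most 14 in all, crops included, and the job is handed in when it is done.

```bash
ls; mkdir -p pics
python3 - <<'E'
from cell import arm, optics, observe
import cv2,numpy as np,pickle
print(observe())
for n in("side","top"):
    d=optics.get_image(n);cv2.imwrite(f"pics/{n}0.png",d["image"]);pickle.dump(d,open(f"{n}0.pkl","wb"))
    print(n,d["fx"],d["cx"],d["cy"],d["distortion"],np.round(d["cam_to_world"],3))
E
```

```text
cell.py
nudge.py
pics
{'clock': 0.0, 'joints': array([-1.3656233 ,  0.43526414,  0.02498327,  1.57408773, -0.01162086,
        1.1339789 , -0.07507429]), 'dq': array([7.52102791e-04, 2.72051605e-04, 2.96197985e-04, 5.29677725e-05,
       1.06377907e-03, 1.28176849e-03, 4.82528812e-04]), 'joint_efforts': array([ 1.68627193e-04, -6.67862606e+01,  9.85602401e-01, -3.14455783e+01,
       -6.03986043e-02,  4.27515793e-02,  1.51411414e-04]), 'position': array([0.1892247 , 0.59508425, 0.19282317]), 'ee_rot': array([-4.81621779e-01, -3.10433928e+00,  2.49549585e-03]), 'force': array([ 0.02791042,  0.31121768, -0.21693115]), 'ft_torque': array([-0.07425724, -0.02573984, -0.01539891]), 'gripper_force': 0.0, 'width': 1.0003946017483432}
side 407.4297834286738 275.38913756035737 209.2398503281391 [-0.11075815  0.          0.          0.          0.        ] [[-0.601  0.683 -0.415  0.963]
 [ 0.799  0.52  -0.302  0.354]
 [ 0.009 -0.513 -0.858  0.977]
 [ 0.     0.     0.     1.   ]]
top 470.3244708655532 277.86938501194174 212.30426021180813 [-0.10920167  0.          0.          0.          0.        ] [[ 0.018 -0.998  0.062  0.443]
 [-1.    -0.017  0.02   0.021]
 [-0.019 -0.063 -0.998  1.437]
 [ 0.     0.     0.     1.   ]]
```

View pics/side0.png

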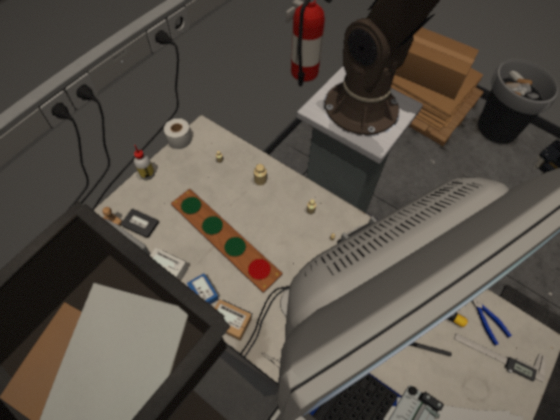

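View pics/top0.png

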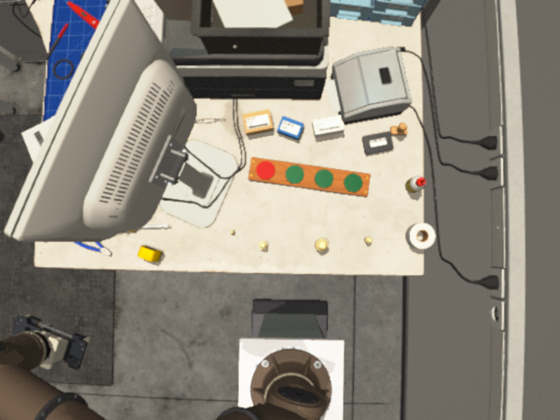

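The top view shows the red disc at (265,171) and the green discs at (294,174), (324,178) and (353,183). The weights are at (233,232), (264,245), (321,244) and (369,240). The side view shows the same weights at about (333,237), (312,206), (260,174) and (219,156).

```bash
cat > h.py <<'E'
import numpy as np,cv2
def ray(d,uv):
    K=np.array([[d["fx"],0,d["cx"]],[0,d["fy"],d["cy"]],[0,0,1]])
    p=cv2.undistortPoints(np.array([[uv]],float),K,np.array(d["distortion"]))[0,0]
    T=np.array(d["cam_to_world"]); return T[:3,3],T[:3,:3]@np.array([p[0],p[1],1])
def plane(d,uv,z):
    o,r=ray(d,uv); return o+r*(z-o[2])/r[2]
def tri(a,ua,b,ub):
    o1,r1=ray(a,ua);o2,r2=ray(b,ub)
    s=np.linalg.lstsq(np.c_[r1,-r2],o2-o1,rcond=None)[0]
    p,q=o1+s[0]*r1,o2+s[1]*r2; return (p+q)/2,np.linalg.norm(p-q)
def proj(d,P):
    T=np.linalg.inv(np.array(d["cam_to_world"]));K=np.array([[d["fx"],0,d["cx"]],[0,d["fy"],d["cy"]],[0,0,1]])
    return cv2.projectPoints(np.array([P],float),cv2.Rodrigues(T[:3,:3])[0],T[:3,3],K,np.array(d["distortion"]))[0][0,0]
def blobs(d,kind,roi,amin=15):
    h=cv2.cvtColor(d["image"],cv2.COLOR_BGR2HSV).astype(int);H,S,V=h[...,0],h[...,1],h[...,2]
    m={"red":((H<6)|(H>172))&(S>170)&(V>100),"green":(H>50)&(H<95)&(S>120)&(V>40),"brass":(H>14)&(H<36)&(S>75)&(V>60)}[kind].astype(np.uint8)
    z=np.zeros_like(m);x0,y0,x1,y1=roi;z[y0:y1,x0:x1]=m[y0:y1,x0:x1]
    n,l,s,c=cv2.connectedComponentsWithStats(z)
    return sorted([(*np.round(c[i],1),*s[i]) for i in range(1,n) if s[i,4]>=amin])
E
python3 - <<'E'
import pickle,cv2,numpy as np
from h import *
s,t=[pickle.load(open(f"{n}0.pkl","rb")) for n in("side","top")]
f=lambda B:[[float(x) for x in b] for b in B]
R={}
for k,rs,rt in(("red",(165,180,290,295),(245,150,375,200)),("green",(165,180,290,295),(245,150,375,200)),("brass",(205,140,345,250),(220,220,385,260))):
    a,b=blobs(s,k,rs,4),blobs(t,k,rt,4)
    for n,B in(("side",a),("top",b)):
        print(k,n)
        for x in f(B): print("  ",x, "" if n=="side" else np.round(plane(t,x[:2],.015),4))
    if k!="brass":
        for x,y in zip(a,b[::-1][::-1] if k=="red" else b[::-1]): print("tri",np.round(tri(s,x[:2],t,y[:2])[0],4),round(tri(s,x[:2],t,y[:2])[1],4))
c1=cv2.resize(s["image"][140:250,200:350],(800,587),interpolation=cv2.INTER_CUBIC)
c2=cv2.resize(t["image"][220:260,220:380],(800,200),interpolation=cv2.INTER_CUBIC)
cv2.imwrite("pics/c1.png",c1);cv2.imwrite("pics/c2.png",c2)
E
```

```text
red side
   [258.9, 268.7, 248.0, 259.0, 22.0, 20.0, 350.0] 
red top
   [265.3, 169.8, 257.0, 161.0, 18.0, 18.0, 253.0] [0.6618 0.09   0.015 ]
tri [0.6628 0.089  0.0139] 0.0027
green side
   [190.7, 205.1, 182.0, 198.0, 18.0, 15.0, 208.0] 
   [212.0, 225.0, 203.0, 217.0, 19.0, 17.0, 230.0] 
   [234.7, 246.3, 225.0, 238.0, 20.0, 17.0, 257.0] 
green top
   [294.5, 174.0, 287.0, 167.0, 16.0, 15.0, 188.0] [0.6503 0.0007 0.015 ]
   [323.7, 178.2, 316.0, 171.0, 16.0, 16.0, 200.0] [ 0.6388 -0.0884  0.015 ]
   [352.9, 182.4, 345.0, 175.0, 17.0, 16.0, 201.0] [ 0.6275 -0.1775  0.015 ]
tri [ 0.6286 -0.1787  0.0137] 0.0026
tri [ 0.6399 -0.0895  0.0139] 0.0027
tri [ 6.513e-01 -4.000e-04  1.330e-02] 0.0027
brass side
   [214.1, 223.9, 205.0, 215.0, 18.0, 20.0, 56.0] 
   [218.8, 156.4, 216.0, 151.0, 7.0, 11.0, 53.0] 
   [234.7, 240.7, 224.0, 236.0, 23.0, 14.0, 52.0] 
   [259.9, 174.2, 254.0, 164.0, 13.0, 21.0, 218.0] 
   [310.9, 206.2, 307.0, 200.0, 9.0, 13.0, 94.0] 
   [332.2, 236.2, 330.0, 234.0, 5.0, 6.0, 22.0] 
brass top
   [232.0, 232.0, 231.0, 231.0, 3.0, 3.0, 9.0] [0.4703 0.1873 0.015 ]
   [263.6, 245.3, 260.0, 242.0, 8.0, 8.0, 40.0] [0.4319 0.0906 0.015 ]
   [321.0, 244.7, 315.0, 239.0, 13.0, 13.0, 108.0] [ 0.4368 -0.0826  0.015 ]
   [367.7, 239.9, 365.0, 237.0, 7.0, 7.0, 33.0] [ 0.4535 -0.2237  0.015 ]
```

View pics/c1.png

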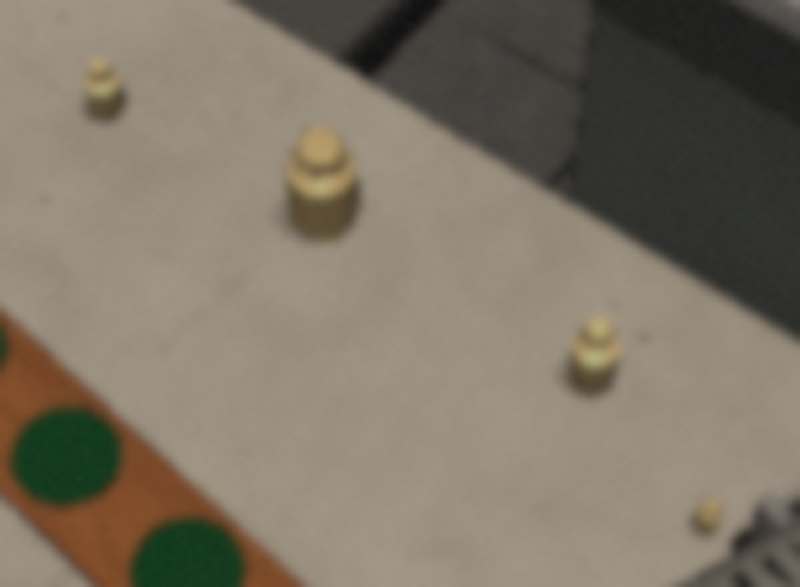

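View pics/c2.png

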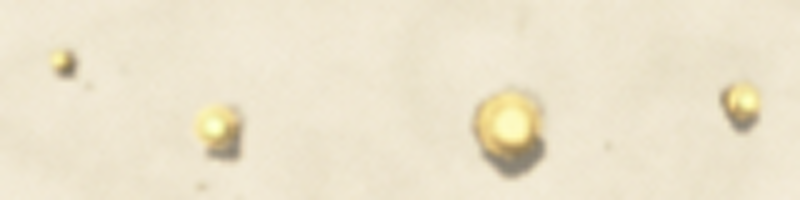

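The crops show the weight at top (263,245) larger than the one at (368,240): blobs about 8 and 7 px wide, and 13 and 11 px tall in the side view. So from left to right they are 20, 200, 500 and 100 g. Next I triangulate them and write a small helper that works out moves.

```bash
cat > go.py <<'E'
import sys,numpy as np
from cell import arm, optics, observe
from scipy.spatial.transform import Rotation as R
o=observe();r=R.from_rotvec(o["ee_rot"]);y=r.as_matrix()[:,1]
print("t",round(o["clock"],2),"pos",np.round(o["position"],4),"yawy",round(float(np.arctan2(y[1],y[0])),3),"j1,j7",np.round(o["joints"][[0,6]],2))
for a in sys.argv[1:]:
    p=np.array([float(v) for v in a.split(",")]); print(a,"tool delta",np.round(r.inv().apply(p-o["position"]),4))
E
python3 go.py
python3 - <<'E'
import pickle
from h import *
s,t=[pickle.load(open(f"{n}0.pkl","rb")) for n in("side","top")]
a=[b for b in blobs(s,"brass",(205,140,345,250),15) if b[2]>=205 and b[6]!=56 and b[6]!=52]
b=blobs(t,"brass",(220,220,385,260),4)[::-1]
for n,x,y,zs in zip((100,500,200,20),a,b,(.03,.044,.037,.02)):
    P,e=tri(s,x[:2],t,y[:2])
    tp,_=tri(s,(x[2]+x[4]/2-.5,x[3]),t,y[:2])
    print(n,"centroid tri",np.round(P,4),round(e,4),"knob top z",round(tp[2],3),"shoulder-plane top",np.round(plane(t,y[:2],zs),4),"side",np.round(plane(s,x[:2],zs*.75),4))
for n,k,z in(("bottle",blobs(t,"red",(400,165,435,200),3),.13),("tape",blobs(t,"brass",(130,235,170,270),30),.058)):
    for q in k: print(n,np.round(plane(t,q[:2],z),3))
E
```

```text
t 0.1 pos [0.1892 0.5951 0.1929] yawy 1.263 j1,j7 [-1.37 -0.08]
100 centroid tri [ 0.4548 -0.2247  0.0195] 0.0043 knob top z 0.048 shoulder-plane top [ 0.4534 -0.2212  0.03  ] side [ 0.4576 -0.2247  0.0225]
500 centroid tri [ 0.4378 -0.083   0.0292] 0.0033 knob top z 0.08 shoulder-plane top [ 0.4369 -0.0805  0.044 ] side [ 0.4408 -0.0826  0.033 ]
200 centroid tri [0.4323 0.0898 0.0181] 0.0015 knob top z 0.049 shoulder-plane top [0.4321 0.0895 0.037 ] side [0.438  0.0918 0.0278]
20 centroid tri [0.471  0.1866 0.0112] 0.0026 knob top z 0.022 shoulder-plane top [0.4702 0.1867 0.02  ] side [0.4736 0.1862 0.015 ]
bottle [ 0.619 -0.352  0.13 ]
tape [0.4   0.428 0.058]
```

Units first: shifts go in shares of 0.5 m and turns go in shares of pi rad. So -0.05 m is -0.1, -0.04 m is -0.08, 0.14 rad is 0.0446.

```bash
echo '[0, -0.1, 0, 0, 1, 0, -0.1, 0, 0, 1, 0, -0.1, 0, 0, 1, 0, -0.08, 0, 0, 1, 0, 0, 0, 0.0446, 1, 0, 0, 0, 0.0446, 1, 0, 0, 0, 0.0446, 1, 0, 0, 0, 0.0446, 1, 0, 0, 0, 0.0446, 1]' | python3 nudge.py 25; echo '[0, 0, 0, 0.0446, 1, 0, 0, 0, 0.0446, 1, 0, 0, 0, 0.0446, 1, 0, 0, 0, 0.0446, 1, 0, 0, 0, 0.0414, 1, 0, 0, 0, 0, 1]' | python3 nudge.py; python3 go.py 0.431,0.088,0.12
```

```text
clock: 1.0
position: [0.1318, 0.4143, 0.1935]
ee_rot: [1.525, 2.746, -0.001]
force: [-0.3, -0.0, -0.0]
width: 1.001
gripper_force: 0.0
clock: 1.6
position: [0.1317, 0.4143, 0.1934]
ee_rot: [2.36, 2.073, -0.001]
force: [-0.1, -0.8, 0.5]
width: 1.002
gripper_force: 0.0
t 1.6 pos [0.1317 0.4143 0.1934] yawy -0.129 j1,j7 [-1.5  -1.49]
0.431,0.088,0.12 tool delta [-0.285   0.3388  0.0736]
```

Scaled: 0.034 m is 0.068, -0.0285 m is -0.057.

```bash
echo '[-0.057, 0.068, 0, 0, 1, -0.057, 0.068, 0, 0, 1, -0.057, 0.068, 0, 0, 1, -0.057, 0.068, 0, 0, 1, -0.057, 0.068, 0, 0, 1, -0.057, 0.068, 0, 0, 1, -0.057, 0.068, 0, 0, 1, -0.057, 0.068, 0, 0, 1, -0.056, 0.068, 0, 0, 1, -0.056, 0.068, 0, 0, 1]' | python3 nudge.py; echo '[0, 0, 0.08, 0, 1, 0, 0, 0.068, 0, 1, 0, 0, 0, 0, 1]' | python3 nudge.py;python3 go.py 0.432,0.0895,0.010
python3 - <<'E'
from cell import arm, optics, observe
import cv2,numpy as np
a=optics.get_image("side")["image"][120:270,170:370];b=optics.get_image("top")["image"][190:290,200:400]
cv2.imwrite("pics/p1.png",np.vstack([cv2.resize(a,(533,400)),cv2.resize(b,(533,200))]) )
E
```

```text
clock: 2.6
position: [0.4339, 0.0883, 0.1938]
ee_rot: [-2.353, -2.082, -0.001]
force: [1.6, 1.5, 0.5]
width: 0.995
gripper_force: 0.0
clock: 2.9
position: [0.4302, 0.0885, 0.1165]
ee_rot: [-2.354, -2.078, 0.011]
force: [-0.1, -0.4, 0.2]
width: 1.0
gripper_force: 0.0
t 2.9 pos [0.4302 0.0885 0.1165] yawy -0.124 j1,j7 [-0.82 -0.23]
0.432,0.0895,0.010 tool delta [0.0016 0.0023 0.1065]
```

View pics/p1.png

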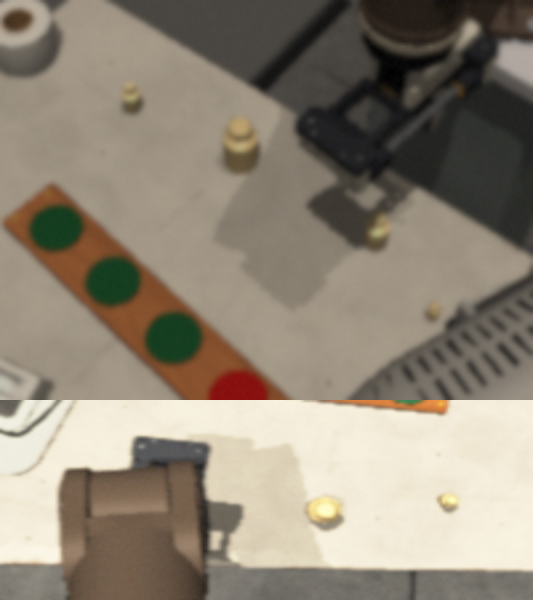

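The picture shows the open gripper above the 200 g weight, at crop (375,235), with the fingers on either side. I lower it.

Scaled: 0.03 m is 0.06, 0.015 m is 0.03.

```bash
echo '[0.003, 0.004, 0.06, 0, 1, 0, 0, 0.06, 0, 1, 0, 0, 0.06, 0, 1, 0, 0, 0.03, 0, 1, 0, 0, 0, 0, 1, 0, 0, 0, 0, 0, 0, 0, 0, 0, 0, 0, 0, 0, 0, 0, 0, 0, 0, 0, 0]' | python3 nudge.py 25; echo '[0, 0, 0, 0, 0, 0, 0, 0, 0, 0]' | python3 nudge.py; python3 go.py
```

```text
clock: 3.9
position: [0.4358, 0.0914, 0.0154]
ee_rot: [2.357, 2.076, 0.003]
force: [0.0, 0.7, 0.1]
width: 0.702
gripper_force: 0.0
clock: 4.1
position: [0.4353, 0.0911, 0.0148]
ee_rot: [2.358, 2.076, 0.0]
force: [0.6, 0.1, -0.1]
width: 0.527
gripper_force: 0.0
t 4.1 pos [0.4353 0.0911 0.0148] yawy -0.127 j1,j7 [-0.7  -0.05]
```

```bash
echo '[0.002, -0.004, 0.012, 0, 0, 0, 0, 0, 0, 0, 0, 0, 0, 0, 0, 0, 0, 0, 0, 0, 0, 0, 0, 0, 0, 0, 0, 0, 0, 0]' | python3 nudge.py 25; python3 go.py
```

```text
clock: 4.7
position: [0.4336, 0.0922, 0.0087]
ee_rot: [2.358, 2.076, 0.0]
force: [0.3, 0.9, -0.5]
width: 0.135
gripper_force: 25.0
t 4.7 pos [0.4336 0.0922 0.0087] yawy -0.127 j1,j7 [-0.69 -0.05]
```

The opening is 12 mm where I expected 25 mm, so I look before lifting.

Run:
```python
from cell import arm, optics, observe
import cv2,numpy as np
d=optics.get_image("side");a=d["image"][160:260,270:370];b=optics.get_image("top")["image"][205:285,215:315]
cv2.imwrite("pics/p2.png",np.hstack([cv2.resize(a,(400,400),interpolation=2),cv2.resize(b,(400,400),interpolation=2)]))
from h import *
print(proj(d,observe()["position"]))
```

```text
[311.35517972 208.76414494]
```

View pics/p2.png

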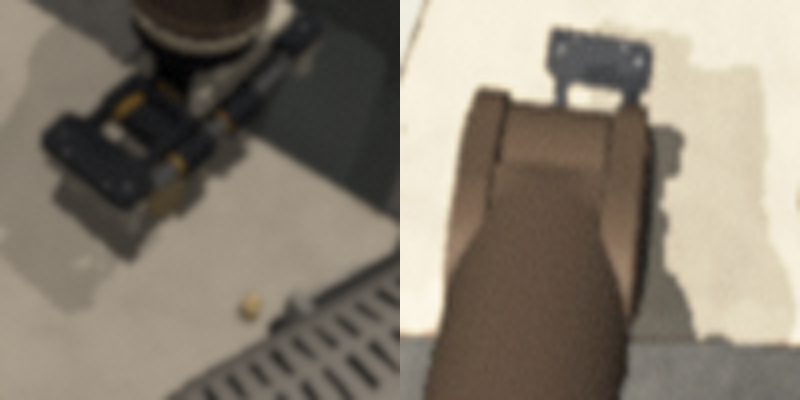

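The weight is between the fingers, at about (310,209) in the side view, and still looks upright. I lift it and check.

Scaled: -0.04 m is -0.08, -0.03 m is -0.06.

```bash
echo '[0, 0, -0.04, 0, 0, 0, 0, -0.06, 0, 0, 0, 0, -0.08, 0, 0, 0, 0, -0.08, 0, 0, 0, 0, 0, 0, 0, 0, 0, 0, 0, 0]' | python3 nudge.py 25; python3 go.py 0.6508,0.0003,0.14
python3 - <<'E'
from cell import arm, optics, observe
import cv2,numpy as np
d=optics.get_image("side");a=d["image"][120:240,270:390]
cv2.imwrite("pics/p3.png",cv2.resize(a,(500,500),interpolation=2))
from h import *
print(proj(d,observe()["position"]),observe()["joint_efforts"])
E
```

```text
clock: 5.4
position: [0.4334, 0.0928, 0.1388]
ee_rot: [-2.357, -2.077, -0.003]
force: [-0.6, 0.3, -2.8]
width: 0.134
gripper_force: 25.0
t 5.4 pos [0.4334 0.0928 0.1388] yawy -0.126 j1,j7 [-0.86 -0.25]
0.6508,0.0003,0.14 tool delta [-0.0644  0.2274 -0.0011]
[316.01464496 182.00420302] [-1.21858791e-01 -3.94230008e+01  4.57237691e+00 -2.78182805e+01
  2.07053614e-02  1.31515169e-02 -4.94070270e-02]
```

View pics/p3.png

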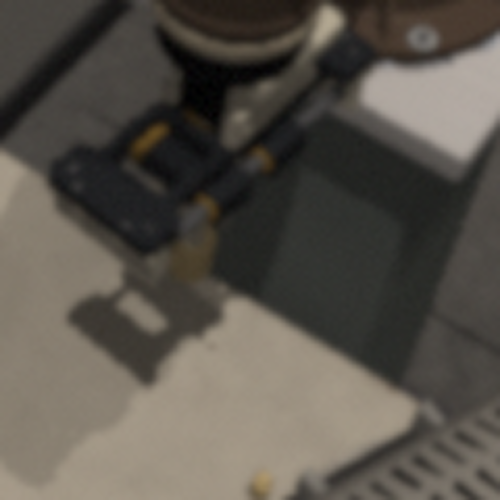

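The 200 g weight is held upright: the force reads about −2.8 N, and it sits at crop (195,250) between the fingers. I carry it to the green disc beside the red one.

Scaled: 0.04 m is 0.08, 0.038 m is 0.076.

```bash
echo '[-0.021, 0.076, 0, 0, 0, -0.021, 0.076, 0, 0, 0, -0.021, 0.076, 0, 0, 0, -0.021, 0.076, 0, 0, 0, -0.021, 0.076, 0, 0, 0, -0.02, 0.075, 0, 0, 0, 0, 0, 0.08, 0, 0, 0, 0, 0.08, 0, 0, 0, 0, 0, 0, 0, 0, 0, 0, 0, 0]' | python3 nudge.py 25; python3 go.py 0.651,0.002,0.025
```

```text
clock: 6.45
position: [0.6496, 0.001, 0.0571]
ee_rot: [-2.357, -2.074, 0.005]
force: [-0.2, 0.5, -1.9]
width: 0.139
gripper_force: 25.0
t 6.45 pos [0.6496 0.001  0.0571] yawy -0.128 j1,j7 [-0.44  0.15]
0.651,0.002,0.025 tool delta [0.0012 0.0014 0.0321]
```

Scaled: 0.015 m is 0.03, 0.013 m is 0.026.

```bash
echo '[0.002, 0.002, 0.03, 0, 0, 0, 0, 0.026, 0, 0, 0, 0, 0.008, 0, 0, 0, 0, 0, 0, 0, 0, 0, 0, 0, 0]' | python3 nudge.py 25; python3 go.py 0.651,0.002,0.024
```

```text
clock: 6.95
position: [0.6525, 0.0023, 0.027]
ee_rot: [2.358, 2.076, 0.001]
force: [-0.1, -0.6, -1.8]
width: 0.14
gripper_force: 25.0
t 6.95 pos [0.6525 0.0023 0.027 ] yawy -0.127 j1,j7 [-0.43  0.17]
0.651,0.002,0.024 tool delta [-0.0005 -0.0014  0.003 ]
```

Scaled: 0.002 m is 0.004, -0.001 m is -0.002.

```bash
echo '[0, -0.002, 0.004, 0, 0, 0, 0, 0.002, 0, 0, 0, 0, 0, 0, 0, 0, 0, 0, 0, 0]' | python3 nudge.py 25; python3 go.py 0.651,0.002,0.024
```

```text
clock: 7.35
position: [0.6513, 0.0024, 0.0238]
ee_rot: [2.358, 2.076, 0.0]
force: [0.1, -0.1, -1.4]
width: 0.136
gripper_force: 25.0
t 7.35 pos [0.6513 0.0024 0.0238] yawy -0.127 j1,j7 [-0.43  0.17]
0.651,0.002,0.024 tool delta [-0.0005 -0.0003 -0.0002]
```

Scaled: -0.04 m is -0.08, -0.03 m is -0.06.

```bash
echo '[0, 0, 0, 0, 0.3, 0, 0, 0, 0, 0.5, 0, 0, 0, 0, 0.7, 0, 0, 0, 0, 1, 0, 0, 0, 0, 1, 0, 0, -0.04, 0, 1, 0, 0, -0.06, 0, 1, 0, 0, -0.08, 0, 1, 0, 0, -0.08, 0, 1, 0, 0, 0, 0, 1]' | python3 nudge.py; python3 go.py 0.437,-0.0815,0.15
```

```text
clock: 8.35
position: [0.6547, 0.0016, 0.1596]
ee_rot: [2.354, 2.072, 0.011]
force: [0.4, -0.2, 0.8]
width: 0.957
gripper_force: 0.0
t 8.35 pos [0.6547 0.0016 0.1596] yawy -0.128 j1,j7 [-0.48  0.1 ]
0.437,-0.0815,0.15 tool delta [-0.1101 -0.2054  0.0075]
```

Scaled: -0.041 m is -0.082, -0.022 m is -0.044.

```bash
echo '[-0.044, -0.082, 0, 0, 1, -0.044, -0.082, 0, 0, 1, -0.044, -0.082, 0, 0, 1, -0.044, -0.082, 0, 0, 1, -0.044, -0.082, 0, 0, 1, 0, 0, 0, 0, 1, 0, 0, 0, 0, 1]' | python3 nudge.py 40
python3 - <<'E'
from cell import arm, optics, observe
import cv2,numpy as np,pickle
d=optics.get_image("side");pickle.dump(d,open("side1.pkl","wb"));a=d["image"][150:300,150:350]
cv2.imwrite("pics/p4.png",cv2.resize(a,(800,600),interpolation=2))
E
python3 go.py 0.437,-0.0815,0.01
```

```text
clock: 9.05
position: [0.4336, -0.0807, 0.1539]
ee_rot: [-2.359, -2.075, -0.003]
force: [0.2, 0.6, 0.8]
width: 1.0
gripper_force: 0.0
t 9.1 pos [ 0.4348 -0.0804  0.154 ] yawy -0.127 j1,j7 [-0.54  0.14]
0.437,-0.0815,0.01 tool delta [-0.001   0.0021  0.144 ]
```

View pics/p4.png

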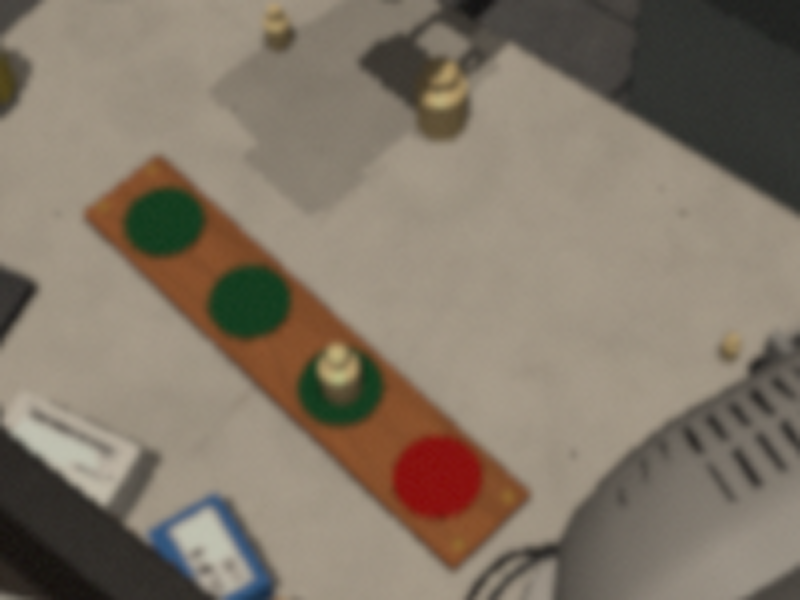

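The 200 g weight stands upright near the middle of its disc: base at crop (341,393), disc centre at (341,386), about 3 mm apart. Next is the 500 g weight.

Scaled: 0.04 m is 0.08, 0.022 m is 0.044.

```bash
echo '[-0.002, 0.002, 0.08, 0, 1, 0, 0, 0.08, 0, 1, 0, 0, 0.08, 0, 1, 0, 0, 0.044, 0, 1, 0, 0, 0, 0, 1, 0, 0, 0, 0, 1]' | python3 nudge.py 40; python3 go.py 0.437,-0.0815,0.010
```

```text
clock: 9.7
position: [0.4356, -0.082, 0.0116]
ee_rot: [2.358, 2.076, -0.001]
force: [-0.5, -0.1, -0.1]
width: 0.999
gripper_force: 0.0
t 9.7 pos [ 0.4356 -0.082   0.0116] yawy -0.127 j1,j7 [-0.35  0.4 ]
0.437,-0.0815,0.010 tool delta [0.0007 0.0013 0.0016]
```

```bash
echo '[0, 0, 0, 0, 0.3, 0, 0, 0, 0, 0.1, 0, 0, 0, 0, 0, 0, 0, 0, 0, 0, 0, 0, 0, 0, 0, 0, 0, 0, 0, 0, 0, 0, 0, 0, 0, 0, 0, 0, 0, 0]' | python3 nudge.py 40; python3 go.py
```

```text
clock: 10.5
position: [0.4378, -0.0824, 0.0125]
ee_rot: [2.355, 2.073, 0.005]
force: [4.3, -0.3, 12.3]
width: 0.35
gripper_force: 25.5
t 10.5 pos [ 0.4378 -0.0824  0.0125] yawy -0.127 j1,j7 [-0.35  0.4 ]
```

Scaled: -0.003 m is -0.006.

```bash
echo '[0, 0, -0.006, 0, 0, 0, 0, 0, 0, 0]' | python3 nudge.py 40; echo '[0, 0, -0.02, 0, 0, 0, 0, 0, 0, 0, 0, 0, 0, 0, 0]' | python3 nudge.py 40; python3 go.py
```

```text
clock: 10.7
position: [0.4361, -0.0819, 0.0152]
ee_rot: [2.357, 2.075, 0.003]
force: [4.1, 0.1, 7.7]
width: 0.261
gripper_force: 41.0
clock: 11.0
position: [0.434, -0.0816, 0.0245]
ee_rot: [-2.357, -2.075, 0.001]
force: [-0.6, -0.1, -4.1]
width: 0.255
gripper_force: 40.2
t 11.0 pos [ 0.434  -0.0816  0.0245] yawy -0.127 j1,j7 [-0.37  0.38]
```

Scaled: -0.04 m is -0.08, -0.03 m is -0.06.

```bash
echo '[0, 0, -0.06, 0, 0, 0, 0, -0.08, 0, 0, 0, 0, -0.08, 0, 0, 0, 0, -0.02, 0, 0, 0, 0, 0, 0, 0, 0, 0, 0, 0, 0]' | python3 nudge.py 40; python3 go.py 0.662,0.0895,0.14
python3 - <<'E'
from cell import arm, optics, observe
import cv2,numpy as np,pickle
from h import *
d=optics.get_image("side");a=d["image"][90:210,215:335]
cv2.imwrite("pics/p5.png",cv2.resize(a,(600,600),interpolation=2))
p=observe()["position"]
for z in(0,.02,-.02): print(z,(proj(d,p+[0,0,z])-[215,90])*5)
E
```

```text
clock: 11.6
position: [0.4338, -0.0813, 0.1433]
ee_rot: [-2.356, -2.076, 0.002]
force: [-0.0, 0.7, -3.8]
width: 0.262
gripper_force: 40.5
t 11.6 pos [ 0.4338 -0.0813  0.1433] yawy -0.126 j1,j7 [-0.55  0.17]
0.662,0.0895,0.14 tool delta [0.1982 0.2049 0.003 ]
0 [230.19535098 290.38248291]
0.02 [229.41388503 265.65992561]
-0.02 [230.95497791 314.35114768]
```

View pics/p5.png

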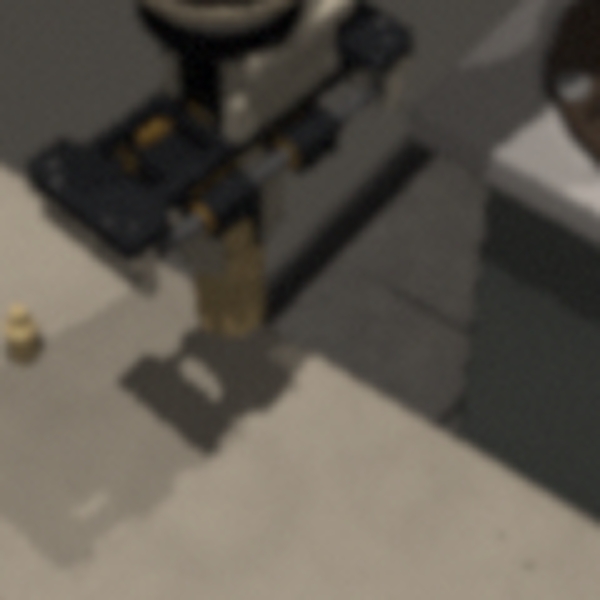

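The 500 g weight is held upright with its lower edge at about crop (232,335), so its base is 5–15 mm below the TCP. I carry it over and set it down by feeling for contact.

Scaled: 0.04 m is 0.08, 0.033 m is 0.066.

```bash
echo '[0.066, 0.068, 0, 0, 0, 0.066, 0.068, 0, 0, 0, 0.066, 0.068, 0, 0, 0, 0.066, 0.068, 0, 0, 0, 0.066, 0.068, 0, 0, 0, 0.066, 0.068, 0, 0, 0, 0, 0, 0.08, 0, 0, 0, 0, 0.08, 0, 0, 0, 0, 0, 0, 0, 0, 0, 0, 0, 0]' | python3 nudge.py 40; python3 go.py 0.662,0.0895,0.036
```

```text
clock: 12.65
position: [0.661, 0.0879, 0.063]
ee_rot: [-2.358, -2.074, 0.006]
force: [0.2, 0.1, -3.9]
width: 0.257
gripper_force: 41.7
t 12.65 pos [0.661  0.0879 0.063 ] yawy -0.128 j1,j7 [-0.58  0.03]
0.662,0.0895,0.036 tool delta [0.0018 0.0009 0.027 ]
```

Scaled: 0.015 m is 0.03, 0.012 m is 0.024.

```bash
echo '[0.003, 0, 0.03, 0, 0, 0, 0, 0.024, 0, 0, 0, 0, 0, 0, 0, 0, 0, 0, 0, 0]' | python3 nudge.py 40;for i in 1; do echo '[0, 0, 0.004, 0, 0, 0, 0, 0.002, 0, 0, 0, 0, 0, 0, 0]' | python3 nudge.py | grep -E 'pos|force:'; done; echo '[0, 0, 0.004, 0, 0, 0, 0, 0, 0, 0]' | python3 nudge.py | grep -E 'pos|force:'; python3 go.py 0.662,0.0895,0.03
```

```text
clock: 13.05
position: [0.6624, 0.0903, 0.0378]
ee_rot: [-2.358, -2.076, -0.0]
force: [0.7, 0.4, -4.5]
width: 0.26
gripper_force: 42.0
position: [0.6626, 0.0902, 0.0348]
force: [0.1, 0.5, -4.6]
gripper_force: 42.1
position: [0.6623, 0.0902, 0.0324]
force: [-0.8, 0.2, -4.1]
gripper_force: 42.1
t 13.55 pos [0.6623 0.0902 0.0324] yawy -0.127 j1,j7 [-0.57  0.05]
0.662,0.0895,0.03 tool delta [-0.0008 -0.0002  0.0024]
```

Scaled: 0.002 m is 0.004.

```bash
echo '[0, 0, 0.004, 0, 0, 0, 0, 0, 0, 0]' | python3 nudge.py | grep -E 'pos|force:';  echo '[0, 0, 0.003, 0, 0, 0, 0, 0, 0, 0]' | python3 nudge.py | grep -E 'pos|force:'
```

```text
position: [0.6625, 0.0902, 0.0305]
force: [0.5, -0.0, -3.4]
gripper_force: 42.0
position: [0.663, 0.0902, 0.0302]
force: [-2.7, -0.6, 5.6]
gripper_force: 42.9
```

Contact: the force goes from −3.4 to +5.6 N. I release.

Scaled: -0.04 m is -0.08, -0.03 m is -0.06.

```bash
echo '[0, 0, -0.001, 0, 0.4, 0, 0, 0, 0, 0.6, 0, 0, 0, 0, 0.8, 0, 0, 0, 0, 1, 0, 0, 0, 0, 1, 0, 0, -0.04, 0, 1, 0, 0, -0.06, 0, 1, 0, 0, -0.08, 0, 1, 0, 0, -0.08, 0, 1, 0, 0, 0, 0, 1]' | python3 nudge.py; python3 go.py 0.4535,-0.222,0.15
```

```text
clock: 14.95
position: [0.6659, 0.0897, 0.1656]
ee_rot: [2.355, 2.072, 0.012]
force: [0.4, -0.3, 0.4]
width: 0.996
gripper_force: 0.0
t 14.95 pos [0.6659 0.0897 0.1656] yawy -0.127 j1,j7 [-0.61 -0.02]
0.4535,-0.222,0.15 tool delta [-0.3362 -0.1712  0.0133]
```

Scaled: -0.042 m is -0.084, -0.0214 m is -0.0428.

```bash
echo '[-0.084, -0.0428, 0, 0, 1, -0.084, -0.0428, 0, 0, 1, -0.084, -0.0428, 0, 0, 1, -0.084, -0.0428, 0, 0, 1, -0.084, -0.0428, 0, 0, 1, -0.084, -0.0428, 0, 0, 1, -0.084, -0.0428, 0, 0, 1, -0.084, -0.0428, 0, 0, 1, 0, 0, 0, 0, 1, 0, 0, 0.08, 0, 1]' | python3 nudge.py 20; echo '[0, 0, 0.02, 0, 1, 0, 0, 0, 0, 1]' | python3 nudge.py; python3 go.py 0.454,-0.223,0.007;  python3 - <<'E'
from cell import arm, optics, observe
import cv2,numpy as np,pickle
from h import *
d=optics.get_image("side");t=optics.get_image("top")
a=cv2.resize(d["image"][130:290,170:290],(450,600),interpolation=2)
b=cv2.resize(t["image"][155:255,240:300],(350,583),interpolation=2)
cv2.imwrite("pics/p6.png",np.hstack([a,cv2.copyMakeBorder(b,0,17,0,0,0)]))
print((proj(d,[.454,-.223,0])-[170,130])*3.75, (proj(d,observe()["position"]*[1,1,0])-[170,130])*3.75)
E
```

```text
clock: 15.95
position: [0.4527, -0.2243, 0.1228]
ee_rot: [2.356, 2.067, 0.008]
force: [2.4, 0.8, -0.5]
width: 1.001
gripper_force: 0.0
clock: 16.15
position: [0.4489, -0.2205, 0.1083]
ee_rot: [-2.355, -2.074, 0.003]
force: [0.7, 0.4, 0.7]
width: 0.996
gripper_force: 0.0
t 16.15 pos [ 0.4489 -0.2205  0.1083] yawy -0.127 j1,j7 [-0.18  0.57]
0.454,-0.223,0.007 tool delta [-0.0019  0.0058  0.1013]
[190.51520774 114.61844986] [195.05196956 112.78460844]
```

View pics/p6.png

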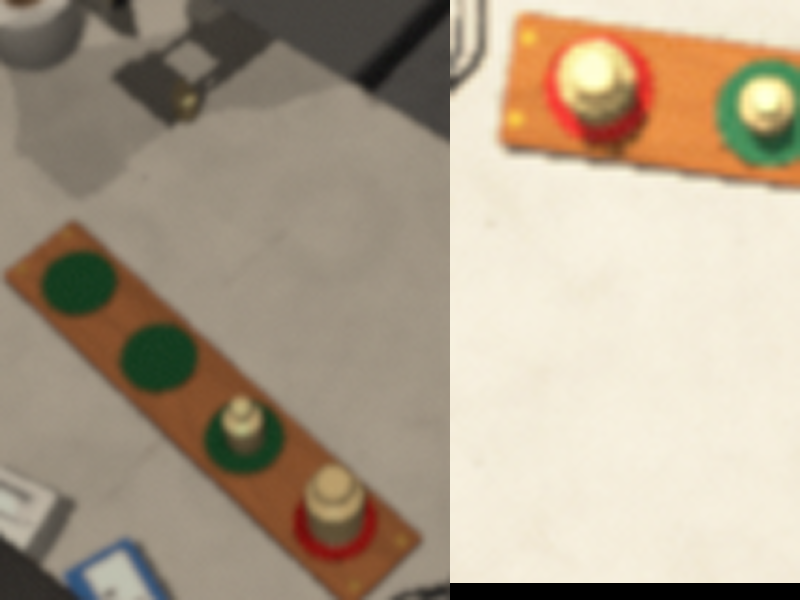

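The 500 g and 200 g weights stand near the middle of their discs: 500 g at crop (335,515) and 200 g at (243,430) in the side view. The 100 g weight is at (187,105), under the gripper.

Scaled: 0.03 m is 0.06, 0.008 m is 0.016.

```bash
echo '[-0.004, 0.008, 0.06, 0, 1, 0, 0, 0.06, 0, 1, 0, 0, 0.06, 0, 1, 0, 0, 0.016, 0, 1, 0, 0, 0, 0, 1, 0, 0, 0, 0, 1]' | python3 nudge.py 20; python3 go.py 0.454,-0.223,0.007
```

```text
clock: 16.85
position: [0.4549, -0.2244, 0.013]
ee_rot: [2.357, 2.075, 0.001]
force: [0.1, -0.7, -0.3]
width: 1.0
gripper_force: 0.0
t 16.85 pos [ 0.4549 -0.2244  0.013 ] yawy -0.127 j1,j7 [-0.07  0.71]
0.454,-0.223,0.007 tool delta [ 0.0012 -0.001   0.006 ]
```

Scaled: 0.005 m is 0.01, 0.001 m is 0.002.

```bash
echo '[0.002, 0, 0.01, 0, 0.5, 0, 0, 0, 0, 0, 0, 0, 0, 0, 0, 0, 0, 0, 0, 0, 0, 0, 0, 0, 0, 0, 0, 0, 0, 0, 0, 0, 0, 0, 0, 0, 0, 0, 0, 0, 0, 0, 0, 0, 0, 0, 0, 0, 0, 0]' | python3 nudge.py 20; echo '[0, 0, 0, 0, 0, 0, 0, 0, 0, 0]' | python3 nudge.py; python3 go.py
```

```text
clock: 17.85
position: [0.4539, -0.2229, 0.0066]
ee_rot: [-2.358, -2.076, 0.0]
force: [-0.4, 0.7, -0.0]
width: 0.178
gripper_force: 0.0
clock: 18.05
position: [0.4552, -0.2235, 0.0073]
ee_rot: [2.356, 2.074, 0.002]
force: [1.6, 0.2, 9.6]
width: 0.024
gripper_force: 5.9
t 18.05 pos [ 0.4552 -0.2235  0.0073] yawy -0.127 j1,j7 [-0.06  0.72]
```

Scaled: -0.04 m is -0.08, -0.03 m is -0.06.

```bash
echo '[0, 0, 0, 0, 0, 0, 0, 0, 0, 0]' | python3 nudge.py; echo '[0, 0, -0.04, 0, 0, 0, 0, -0.06, 0, 0, 0, 0, -0.08, 0, 0, 0, 0, -0.06, 0, 0, 0, 0, 0, 0, 0, 0, 0, 0, 0, 0]' | python3 nudge.py;python3 go.py 0.639,-0.089,0.14;  python3 - <<'E'
from cell import arm, optics, observe
import cv2,numpy as np,pickle
from h import *
d=optics.get_image("side");p=observe()["position"]
cv2.imwrite("pics/p7.png",cv2.resize(d["image"][70:190,165:285],(600,600),interpolation=2))
print((proj(d,p)-[165,70])*5,(proj(d,p*[1,1,0])-[165,70])*5)
E
```

```text
clock: 18.25
position: [0.4553, -0.2235, 0.0075]
ee_rot: [2.356, 2.074, 0.002]
force: [0.4, -0.1, 8.4]
width: 0.006
gripper_force: 5.1
clock: 18.85
position: [0.4543, -0.2227, 0.1269]
ee_rot: [2.357, 2.076, 0.002]
force: [0.3, -0.4, -0.0]
width: 0.004
gripper_force: 0.0
t 18.85 pos [ 0.4543 -0.2227  0.1269] yawy -0.127 j1,j7 [-0.2   0.56]
0.639,-0.089,0.14 tool delta [ 0.1559  0.1664 -0.0128]
[256.80411622 312.6682954 ] [280.2065837  452.88692901]
```

View pics/p7.png

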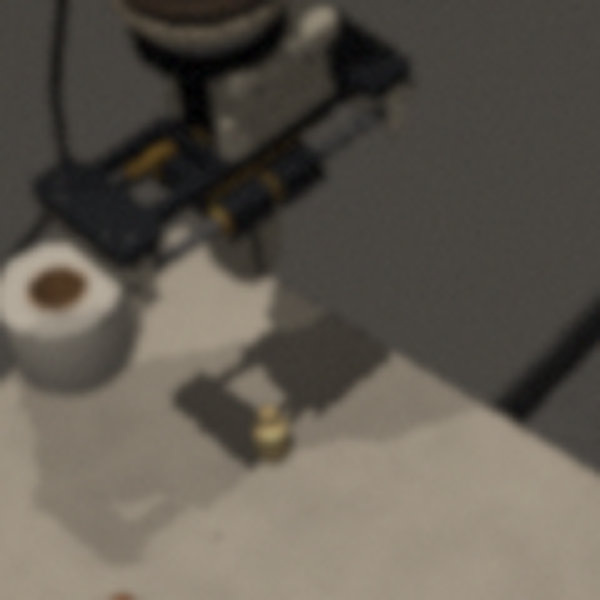

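The 100 g weight slipped out. It still stands upright at crop (270,440), about 9 mm from where the TCP projects. All the grip openings so far were also too small, so I check how the weights sat relative to the TCP, using the two already placed and this one.

Run:
```python
from cell import arm, optics, observe
import pickle
from h import *
s,t=optics.get_image("side"),optics.get_image("top");pickle.dump((s,t),open("st2.pkl","wb"))
S=blobs(s,"brass",(205,130,290,290),30);T=blobs(t,"brass",(250,150,385,260),15)
for b in S: print("S",[float(v) for v in b])
for b in T: print("T",[float(v) for v in b],np.round(plane(t,b[:2],.045),4))
print(proj(s,[.4535,-.2215,.02]),proj(s,observe()["position"]))
for k in("red","green"):
    for b in blobs(t,k,(245,150,375,200)):print(k,[float(v) for v in b])
cv2.imwrite("pics/p8.png",cv2.resize(t["image"][190:260,320:420],(800,560),interpolation=2))
```

```text
S [214.6, 224.2, 205.0, 215.0, 18.0, 20.0, 56.0]
S [218.7, 156.3, 215.0, 151.0, 8.0, 11.0, 67.0]
S [234.6, 244.2, 224.0, 236.0, 23.0, 21.0, 208.0]
S [259.0, 263.1, 252.0, 252.0, 16.0, 22.0, 257.0]
T [264.8, 169.1, 259.0, 162.0, 12.0, 14.0, 104.0] [0.6593 0.0901 0.045 ]
T [294.1, 172.9, 290.0, 168.0, 9.0, 10.0, 62.0] [0.6492 0.0024 0.045 ]
T [295.0, 173.4, 285.0, 164.0, 20.0, 20.0, 61.0] [ 6.477e-01 -3.000e-04  4.500e-02]
T [323.2, 177.1, 314.0, 169.0, 20.0, 19.0, 60.0] [ 0.638  -0.0845  0.045 ]
T [352.8, 182.1, 343.0, 173.0, 20.0, 20.0, 53.0] [ 0.6245 -0.173   0.045 ]
T [367.1, 239.1, 365.0, 237.0, 6.0, 6.0, 25.0] [ 0.4556 -0.2168  0.045 ]
T [378.3, 251.3, 371.0, 242.0, 14.0, 18.0, 85.0] [ 0.4201 -0.2504  0.045 ]
[220.59940717 156.57192848] [216.50200281 132.5537164 ]
red [266.3, 172.8, 257.0, 162.0, 18.0, 17.0, 78.0]
green [295.6, 176.1, 287.0, 167.0, 16.0, 15.0, 74.0]
green [323.7, 178.1, 316.0, 171.0, 16.0, 16.0, 198.0]
green [352.9, 182.5, 345.0, 175.0, 16.0, 16.0, 202.0]
```

View pics/p8.png

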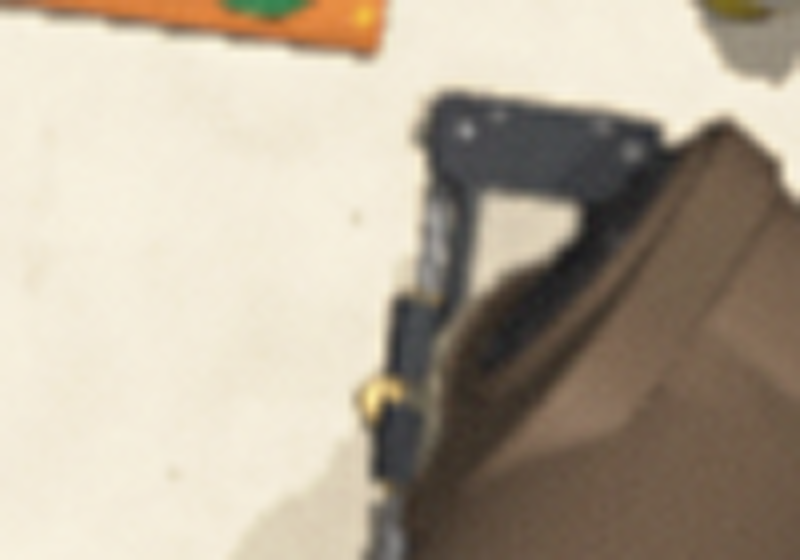

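The 100 g weight has not moved: its side-view centroid is still (218.7,156.3), and the top view shows it at (367,239). So the fingers shut over or around its knob, which suggests they reach less far down than the TCP reading says. I open, go down and feel for the table.

Units first: shifts go in shares of 0.5 m and turns go in shares of pi rad. So 0.04 m is 0.08, 0.03 m is 0.06.

```bash
echo '[0, 0, 0, 0, 1, 0, 0, 0, 0, 1, 0, 0, 0, 0, 1, 0, 0, 0, 0, 1, 0, 0, 0, 0, 1, 0, 0, 0, 0, 1, 0, 0, 0, 0, 1, 0, 0, 0, 0, 1]' | python3 nudge.py 20 | grep width; echo '[0, 0, 0.06, 0, 1, 0, 0, 0.08, 0, 1, 0, 0, 0.06, 0, 1, 0, 0, 0.034, 0, 1, 0, 0, 0, 0, 1, 0, 0, 0, 0, 1]' | python3 nudge.py | grep -E 'pos|force:'; echo '[0, 0, 0.006, 0, 1, 0, 0, 0, 0, 1]' | python3 nudge.py | grep -E 'pos|force:'; echo '[0, 0, 0.004, 0, 1, 0, 0, 0, 0, 1]' | python3 nudge.py | grep -E 'pos|force:'
```

```text
width: 0.651
position: [0.4539, -0.2232, 0.01]
force: [-0.7, -0.6, 0.0]
gripper_force: 0.0
position: [0.4546, -0.223, 0.0074]
force: [0.1, -0.3, -0.3]
gripper_force: 0.0
position: [0.4541, -0.2228, 0.0049]
force: [-0.2, -0.0, -0.4]
gripper_force: 0.0
```

Scaled: 0.002 m is 0.004.

```bash
echo '[0, 0, 0.004, 0, 1, 0, 0, 0, 0, 1]' | python3 nudge.py | grep -E 'pos|force:'; echo '[0, 0, 0.004, 0, 1, 0, 0, 0, 0, 1]' | python3 nudge.py | grep -E 'pos|force:'; echo '[0, 0, 0.004, 0, 1, 0, 0, 0, 0, 1]' | python3 nudge.py | grep -E 'pos|force:|width'
```

```text
position: [0.4539, -0.2228, 0.0025]
force: [0.3, -0.2, 0.3]
gripper_force: 0.0
position: [0.4537, -0.2228, 0.0004]
force: [-0.1, -0.3, -0.2]
gripper_force: 0.0
position: [0.4538, -0.2228, -0.0016]
force: [-0.2, -0.1, 0.2]
width: 0.997
gripper_force: 0.0
```

Scaled: 0.003 m is 0.006.

```bash
for s in 1; do echo '[0, 0, 0.006, 0, 1, 0, 0, 0, 0, 1]' | python3 nudge.py | grep -E 'pos|force:'; done; echo '[0, 0, 0.006, 0, 1, 0, 0, 0, 0, 1]' | python3 nudge.py | grep -E 'pos|force:'
python3 - <<'E'
from cell import arm, optics, observe
import cv2
from h import *
d=optics.get_image("side");p=observe()["position"]
print((proj(d,p)-[185,110])*8)
a=cv2.resize(d["image"][110:185,185:285],(800,600),interpolation=2)
cv2.imwrite("pics/p9.png",cv2.convertScaleAbs(a,alpha=1.6))
E
```

```text
position: [0.4537, -0.2228, -0.0047]
force: [0.4, -0.1, 0.4]
gripper_force: 0.0
position: [0.4537, -0.2228, -0.0077]
force: [-0.2, 0.6, 0.6]
gripper_force: 0.0
[289.2498541  416.63470159]
```

View pics/p9.png

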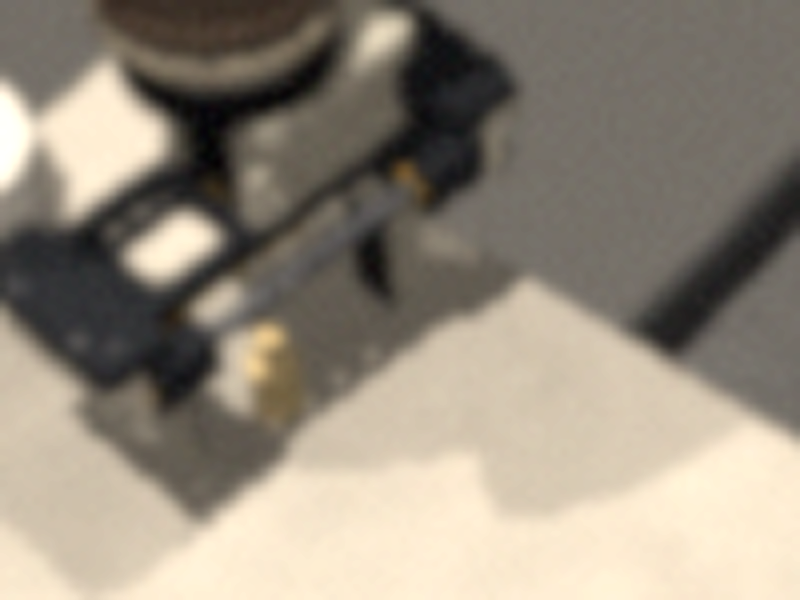

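Now it is clear. The open fingertips, at crop (385,295) and (170,405), end about 30 mm higher than the reported TCP. That is why I was gripping necks. I go further down in steps while watching the force.

Scaled: 0.004 m is 0.008.

```bash
echo '[0, 0, 0.008, 0, 1, 0, 0, 0, 0, 1]' | python3 nudge.py | grep -E 'pos|force: \['; echo '[0, 0, 0.008, 0, 1, 0, 0, 0, 0, 1]' | python3 nudge.py | grep -E 'pos|force: \[';echo '[0, 0, 0.006, 0, 1, 0, 0, 0, 0, 1]' | python3 nudge.py | grep -E 'pos|force: \['
```

```text
position: [0.4537, -0.2227, -0.0118]
force: [0.1, -0.4, 0.5]
position: [0.4537, -0.2227, -0.0158]
force: [-0.4, 1.0, -0.4]
position: [0.4537, -0.2228, -0.0187]
force: [0.5, -0.3, -0.5]
```

Scaled: 0.001 m is 0.002.

```bash
echo '[0, 0, 0.002, 0, 0.5, 0, 0, 0, 0, 0, 0, 0, 0, 0, 0, 0, 0, 0, 0, 0, 0, 0, 0, 0, 0, 0, 0, 0, 0, 0, 0, 0, 0, 0, 0, 0, 0, 0, 0, 0, 0, 0, 0, 0, 0, 0, 0, 0, 0, 0]' | python3 nudge.py 20; echo '[0, 0, 0, 0, 0, 0, 0, 0, 0, 0, 0, 0, 0, 0, 0, 0, 0, 0, 0, 0]' | python3 nudge.py
```

```text
clock: 23.45
position: [0.4541, -0.223, -0.0193]
ee_rot: [2.358, 2.076, 0.0]
force: [-0.6, 0.0, 0.1]
width: 0.204
gripper_force: 20.0
clock: 23.85
position: [0.4541, -0.2229, -0.0193]
ee_rot: [2.358, 2.076, 0.0]
force: [1.2, 0.3, 1.3]
width: 0.207
gripper_force: 20.0
```

The opening is now 19 mm, so the body is gripped. I lift, carry and place it.

Scaled: -0.04 m is -0.08, -0.03 m is -0.06.

```bash
echo '[0, 0, -0.04, 0, 0, 0, 0, -0.06, 0, 0, 0, 0, -0.08, 0, 0, 0, 0, -0.02, 0, 0, 0, 0, 0, 0, 0, 0, 0, 0, 0, 0]' | python3 nudge.py; python3 go.py 0.64,-0.0888,0.08
```

```text
clock: 24.45
position: [0.4534, -0.2222, 0.0797]
ee_rot: [-2.357, -2.076, 0.0]
force: [-1.1, -0.2, -1.4]
width: 0.206
gripper_force: 20.0
t 24.45 pos [ 0.4534 -0.2222  0.0797] yawy -0.127 j1,j7 [-0.16  0.63]
0.64,-0.0888,0.08 tool delta [ 0.1559  0.1683 -0.0003]
```

Scaled: 0.0335 m is 0.067, 0.031 m is 0.062.

```bash
echo '[0.062, 0.067, 0, 0, 0, 0.062, 0.067, 0, 0, 0, 0.062, 0.067, 0, 0, 0, 0.062, 0.067, 0, 0, 0, 0.062, 0.067, 0, 0, 0, 0, 0, 0.06, 0, 0, 0, 0, 0.06, 0, 0, 0, 0, 0, 0, 0, 0, 0, 0, 0, 0]' | python3 nudge.py; python3 go.py 0.64,-0.0888,-0.003
```

```text
clock: 25.35
position: [0.6383, -0.0908, 0.0193]
ee_rot: [-2.357, -2.073, 0.004]
force: [0.9, -0.6, 0.1]
width: 0.207
gripper_force: 20.0
t 25.35 pos [ 0.6383 -0.0908  0.0193] yawy -0.128 j1,j7 [-0.32  0.37]
0.64,-0.0888,-0.003 tool delta [0.0022 0.0015 0.0223]
```

Scaled: 0.012 m is 0.024, 0.008 m is 0.016.

```bash
echo '[0.002, 0.002, 0.024, 0, 0, 0, 0, 0.016, 0, 0, 0, 0, 0, 0, 0, 0, 0, 0, 0, 0]' | python3 nudge.py; echo '[0, 0, 0.004, 0, 0, 0, 0, 0, 0, 0, 0, 0, 0, 0, 0]' | python3 nudge.py|grep -E 'pos|force:'
```

```text
clock: 25.75
position: [0.6408, -0.0896, 0.0008]
ee_rot: [-2.358, -2.076, -0.0]
force: [-0.9, 0.5, -1.0]
width: 0.202
gripper_force: 20.0
position: [0.6409, -0.0895, -0.0011]
force: [-1.0, 0.3, -0.8]
gripper_force: 20.0
```

Scaled: 0.002 m is 0.004.

```bash
echo '[0, 0, 0.004, 0, 0, 0, 0, 0, 0, 0, 0, 0, 0, 0, 0]' | python3 nudge.py|grep -E 'pos|force:';echo '[0, 0, 0.002, 0, 0, 0, 0, 0, 0, 0, 0, 0, 0, 0, 0]' | python3 nudge.py|grep -E 'pos|force:'
```

```text
position: [0.6407, -0.0895, -0.0034]
force: [-0.2, 0.2, -2.1]
gripper_force: 20.0
position: [0.6409, -0.0895, -0.0043]
force: [-0.1, -0.0, 0.4]
gripper_force: 20.0
```

```bash
echo '[0, 0, 0, 0, 0.3, 0, 0, 0, 0, 0.5, 0, 0, 0, 0, 0.8, 0, 0, 0, 0, 1, 0, 0, 0, 0, 1, 0, 0, -0.04, 0, 1, 0, 0, -0.06, 0, 1, 0, 0, -0.08, 0, 1, 0, 0, -0.04, 0, 1, 0, 0, 0, 0, 1]' | python3 nudge.py 12; python3 go.py 0.4705,0.187,0.1
```

```text
clock: 27.65
position: [0.6429, -0.0902, 0.1091]
ee_rot: [2.355, 2.073, 0.006]
force: [0.2, -0.5, -0.0]
width: 0.99
gripper_force: 0.0
t 27.65 pos [ 0.6429 -0.0902  0.1091] yawy -0.127 j1,j7 [-0.37  0.32]
0.4705,0.187,0.1 tool delta [ 0.2531 -0.2062  0.008 ]
```

Scaled: -0.041 m is -0.082, 0.038 m is 0.076.

```bash
echo '[0.04, -0.082, 0, 0, 1, 0.04, -0.082, 0, 0, 1, 0.04, -0.082, 0, 0, 1, 0.04, -0.082, 0, 0, 1, 0.04, -0.082, 0, 0, 1, 0.076, 0, 0, 0, 1, 0.076, 0, 0, 0, 1, 0.076, 0, 0, 0, 1, 0.076, 0, 0, 0, 1, 0, 0, 0, 0, 1]' | python3 nudge.py; python3 go.py 0.4705,0.187,0.0
python3 - <<'E'
from cell import arm, optics, observe
from h import *
s=optics.get_image("side");t=optics.get_image("top")
print([[float(v) for v in b] for b in blobs(s,"brass",(325,228,342,245),8)])
S=blobs(s,"brass",(205,215,290,290),20);T=blobs(t,"brass",(250,150,385,200),15)
for b in S: print("S",[float(v) for v in b],np.round(plane(s,b[:2],.035),4))
for b in T: print("T",[float(v) for v in b],np.round(plane(t,b[:2],.045),4))
E
```

```text
clock: 28.65
position: [0.469, 0.1923, 0.1046]
ee_rot: [-2.349, -2.084, -0.0]
force: [-0.5, -0.4, -0.4]
width: 1.0
gripper_force: 0.0
t 28.65 pos [0.469  0.1923 0.1046] yawy -0.119 j1,j7 [-1.02 -0.25]
0.4705,0.187,0.0 tool delta [-0.0051  0.0022  0.1046]
[[332.0, 236.0, 330.0, 233.0, 5.0, 7.0, 23.0]]
S [212.1, 222.6, 205.0, 215.0, 18.0, 20.0, 144.0] [ 0.6421 -0.0855  0.035 ]
S [234.6, 244.3, 224.0, 235.0, 23.0, 22.0, 211.0] [0.6549 0.0027 0.035 ]
S [259.0, 263.2, 251.0, 253.0, 17.0, 21.0, 258.0] [0.6583 0.0848 0.035 ]
T [264.9, 169.0, 259.0, 162.0, 12.0, 14.0, 105.0] [0.6596 0.0898 0.045 ]
T [294.1, 172.9, 290.0, 168.0, 9.0, 10.0, 62.0] [0.6492 0.0024 0.045 ]
T [294.7, 173.6, 285.0, 164.0, 20.0, 20.0, 63.0] [6.471e-01 6.000e-04 4.500e-02]
T [323.3, 177.5, 314.0, 169.0, 20.0, 20.0, 59.0] [ 0.6368 -0.0849  0.045 ]
T [324.9, 177.4, 322.0, 174.0, 7.0, 8.0, 39.0] [ 0.6372 -0.0896  0.045 ]
T [353.0, 182.0, 343.0, 173.0, 20.0, 20.0, 54.0] [ 0.6249 -0.1736  0.045 ]
```

The 100 g weight stands at about (0.637, −0.090), within 3 mm of its disc centre. Next is the 20 g weight, feeling for the bench.

Scaled: 0.04 m is 0.08, 0.03 m is 0.06.

```bash
echo '[0, 0, 0, 0, 1, 0, 0, 0.08, 0, 1, 0, 0, 0.08, 0, 1, 0, 0, 0.06, 0, 1, 0, 0, 0, 0, 1, 0, 0, 0, 0, 1]' | python3 nudge.py | grep -E 'pos|force: \['; python3 go.py 0.4705,0.187,-0.02
```

```text
position: [0.4695, 0.1849, -0.0039]
force: [0.4, -0.1, 1.9]
t 29.35 pos [ 0.4695  0.1849 -0.0039] yawy -0.129 j1,j7 [-0.89 -0.09]
0.4705,0.187,-0.02 tool delta [0.0022 0.0007 0.0161]
```

Scaled: 0.008 m is 0.016, 0.002 m is 0.004.

```bash
echo '[0.004, 0.002, 0.016, 0, 1, 0, 0, 0.016, 0, 1, 0, 0, 0, 0, 1, 0, 0, 0, 0, 1]' | python3 nudge.py | grep -E 'pos|force: \['; echo '[0, 0, 0.004, 0, 1, 0, 0, 0, 0, 1]' | python3 nudge.py | grep -E 'pos|force: \[';echo '[0, 0, 0.004, 0, 1, 0, 0, 0, 0, 1]' | python3 nudge.py | grep -E 'pos|force: \['
```

```text
position: [0.4707, 0.1884, -0.0201]
force: [0.5, 0.6, 0.4]
position: [0.4706, 0.1884, -0.0223]
force: [-0.7, -0.7, 0.3]
position: [0.4706, 0.1883, -0.0245]
force: [-0.1, -0.0, 0.1]
```

Scaled: 0.0015 m is 0.003, -0.001 m is -0.002.

```bash
echo '[-0.002, 0, 0.003, 0, 1, 0, 0, 0, 0, 1]' | python3 nudge.py | grep -E 'pos|force: \['; echo '[0, 0, 0.003, 0, 1, 0, 0, 0, 0, 1]' | python3 nudge.py | grep -E 'pos|force: \['
```

```text
position: [0.4704, 0.1871, -0.026]
force: [-0.5, -0.4, 0.0]
position: [0.4705, 0.1873, -0.0275]
force: [-0.1, 0.1, -0.4]
```

```bash
echo '[0, 0, 0, 0, 0.5, 0, 0, 0, 0, 0.2, 0, 0, 0, 0, 0, 0, 0, 0, 0, 0, 0, 0, 0, 0, 0, 0, 0, 0, 0, 0, 0, 0, 0, 0, 0, 0, 0, 0, 0, 0, 0, 0, 0, 0, 0, 0, 0, 0, 0, 0]' | python3 nudge.py 12; echo '[0, 0, 0, 0, 0, 0, 0, 0, 0, 0, 0, 0, 0, 0, 0, 0, 0, 0, 0, 0]' | python3 nudge.py
```

```text
clock: 31.55
position: [0.4705, 0.1873, -0.0274]
ee_rot: [-2.358, -2.076, -0.0]
force: [0.1, -0.4, 0.3]
width: 0.179
gripper_force: 0.1
clock: 31.95
position: [0.4706, 0.1873, -0.0274]
ee_rot: [2.358, 2.076, 0.0]
force: [0.1, 0.4, 0.4]
width: 0.132
gripper_force: 12.0
```

The body is gripped at 12 mm. I lift it and carry it to the end disc.

Scaled: -0.05 m is -0.1, -0.04 m is -0.08.

```bash
echo '[0, 0, -0.04, 0, 0, 0, 0, -0.08, 0, 0, 0, 0, -0.1, 0, 0, 0, 0, 0, 0, 0, 0, 0, 0, 0, 0]' | python3 nudge.py|grep -E 'pos|width|force'; python3 go.py 0.6285,-0.178,0.08
```

```text
position: [0.471, 0.188, 0.0835]
force: [-0.1, -0.8, -0.6]
width: 0.137
gripper_force: 12.0
t 32.45 pos [0.471  0.188  0.0835] yawy -0.126 j1,j7 [-1.   -0.21]
0.6285,-0.178,0.08 tool delta [-0.3432  0.2024  0.0031]
```

Scaled: -0.043 m is -0.086, 0.038 m is 0.076.

```bash
echo '[-0.086, 0, 0, 0, 0, -0.086, 0, 0, 0, 0, -0.086, 0, 0, 0, 0, -0.086, 0.04, 0, 0, 0, -0.086, 0.04, 0, 0, 0, -0.064, 0.076, 0, 0, 0, -0.064, 0.076, 0, 0, 0, -0.064, 0.076, 0, 0, 0, -0.064, 0.076, 0, 0, 0, 0, 0.02, 0, 0, 0]' | python3 nudge.py|grep -E 'pos|width'; echo '[0, 0, 0.06, 0, 0, 0, 0, 0.06, 0, 0, 0, 0, 0, 0, 0, 0, 0, 0, 0, 0]' | python3 nudge.py|grep -E 'pos|width'; python3 go.py 0.6285,-0.178,-0.0115
```

```text
position: [0.6282, -0.1853, 0.0808]
width: 0.134
position: [0.6263, -0.1781, 0.0216]
width: 0.134
t 33.85 pos [ 0.6263 -0.1781  0.0216] yawy -0.127 j1,j7 [-0.19  0.51]
0.6285,-0.178,-0.0115 tool delta [0.0004 0.0023 0.0331]
```

Scaled: 0.015 m is 0.03, 0.013 m is 0.026.

```bash
echo '[0, 0.002, 0.03, 0, 0, 0, 0, 0.026, 0, 0, 0, 0, 0.004, 0, 0, 0, 0, 0, 0, 0, 0, 0, 0, 0, 0]' | python3 nudge.py|grep -E 'pos|force: \['; echo '[0, 0, 0.004, 0, 0, 0, 0, 0, 0, 0, 0, 0, 0, 0, 0]' | python3 nudge.py|grep -E 'pos|force: \['
```

```text
position: [0.6287, -0.1788, -0.007]
force: [0.2, -0.3, 0.1]
position: [0.6285, -0.1787, -0.0092]
force: [0.0, 0.1, 0.4]
```

Scaled: 0.002 m is 0.004.

```bash
echo '[0, 0, 0.004, 0, 0, 0, 0, 0, 0, 0, 0, 0, 0, 0, 0]' | python3 nudge.py|grep -E 'pos|force: \['; echo '[0, 0, 0.002, 0, 0, 0, 0, 0, 0, 0, 0, 0, 0, 0, 0]' | python3 nudge.py|grep -E 'pos|force: \['
```

```text
position: [0.6284, -0.1786, -0.0115]
force: [-0.0, 0.7, -0.5]
position: [0.6285, -0.1787, -0.0123]
force: [0.2, -1.3, -0.4]
```

Scaled: -0.05 m is -0.1, -0.03 m is -0.06.

```bash
echo '[0, 0, 0.0006, 0, 0.2, 0, 0, 0, 0, 0.3, 0, 0, 0, 0, 0.5, 0, 0, 0, 0, 1, 0, 0, 0, 0, 1, 0, 0, 0, 0, 1, 0, 0, -0.04, 0, 1, 0, 0, -0.06, 0, 1, 0, 0, -0.1, 0, 1, 0, 0, -0.1, 0, 1]' | python3 nudge.py|grep -E 'pos|width'; echo '[0, -0.08, 0, 0, 1, 0, -0.08, 0, 0, 1, 0, -0.08, 0, 0, 1, 0, -0.08, 0, 0, 1, 0, -0.06, 0, 0, 1, 0, 0, 0, 0, 1, 0, 0, 0, 0, 1]' | python3 nudge.py|grep -E 'pos|width'
python3 - <<'E'
from cell import arm, optics, observe
import cv2,numpy as np
from h import *
s=optics.get_image("side");t=optics.get_image("top")
a=cv2.resize(s["image"][185:295,165:290],(568,500),interpolation=2);b=cv2.resize(t["image"][145:205,240:430],(568,180),interpolation=2)
cv2.imwrite("pics/p10.png",cv2.resize(np.vstack([a,b]),(500,598)))
for b in blobs(t,"brass",(250,150,375,200),8): print("T",[float(v) for v in b],np.round(plane(t,b[:2],.04),4))
for q in blobs(t,"red",(400,165,435,200),3): print("bottle",np.round(plane(t,q[:2],.13),3))
for q in blobs(t,"brass",(130,235,170,270),30): print("tape",np.round(plane(t,q[:2],.058),3))
E
```

```text
position: [0.6276, -0.1785, 0.1384]
width: 0.934
position: [0.4402, -0.1543, 0.1378]
width: 0.999
T [250.9, 174.6, 250.0, 173.0, 3.0, 4.0, 11.0] [0.6428 0.1317 0.04  ]
T [252.7, 161.0, 250.0, 159.0, 6.0, 5.0, 17.0] [0.6841 0.1272 0.04  ]
T [264.9, 169.0, 259.0, 162.0, 12.0, 14.0, 105.0] [0.6604 0.09   0.04  ]
T [294.1, 172.9, 290.0, 168.0, 9.0, 10.0, 62.0] [0.6499 0.0023 0.04  ]
T [294.7, 173.8, 285.0, 165.0, 20.0, 19.0, 62.0] [6.472e-01 5.000e-04 4.000e-02]
T [323.0, 177.3, 314.0, 169.0, 20.0, 20.0, 63.0] [ 0.6381 -0.0843  0.04  ]
T [325.0, 177.5, 322.0, 174.0, 7.0, 8.0, 40.0] [ 0.6376 -0.0903  0.04  ]
T [353.1, 182.0, 343.0, 173.0, 20.0, 20.0, 54.0] [ 0.6255 -0.1746  0.04  ]
T [353.5, 182.1, 351.0, 180.0, 6.0, 5.0, 17.0] [ 0.6252 -0.1758  0.04  ]
T [364.9, 191.4, 364.0, 190.0, 3.0, 4.0, 11.0] [ 0.5979 -0.2101  0.04  ]
T [366.8, 177.3, 365.0, 176.0, 4.0, 4.0, 12.0] [ 0.6404 -0.2157  0.04  ]
bottle [ 0.619 -0.353  0.13 ]
tape [0.4   0.428 0.058]
```

View pics/p10.png

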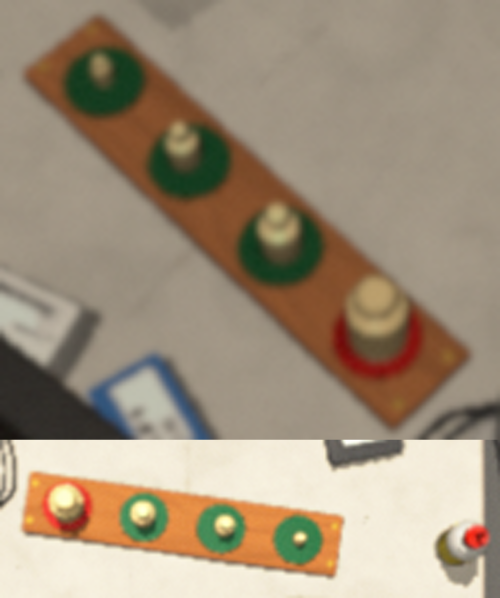

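All four weights stand upright near the middle of their discs in the right order (in the side crop, 500 g at (378,335) on red through to 20 g at (102,75) on the end green). The bottle and the tape measure have not moved. I hand the job in.

```bash
python3 -c "
from cell import arm, optics, observe
print(arm.sign_off())"
```

```text
the job is handed in; nothing more can be done
None
```

The job is handed in: all four weights stand upright within about 4 mm of their disc centres by camera, in size order from 500 g on red to 20 g on the end green, with the oil bottle and tape measure unmoved; sign-off returned no verdict.

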